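# Slide the cross tile under the viewing bridge

## Task

Using only the fingertips, push the white ceramic cross tile flat along the bench and in under the low metal viewing bridge until its black cross is centred under the round viewing hole and the tile lies square with the bridge. Do not pick the tile up or tip it, do not shove the bridge out of its place, and leave the other things on the bench where they stand; finish with the hand clear.

Things in the scene. Friction and masses are not known exactly. Their poses are not given: they have to be found in the camera images.
- tile: Loose flat white ceramic tile, 110 mm in its own x, 140 in its own y, 12 thick, about 0.4 kg (mass, friction vary), black cross on top. Origin: centre of its underside, z up. Starts left (+y) or right (-y) of the bridge, turned up to 0.35 rad from the world axes; half a turn makes no difference. In place, its 140 mm length lies along the passage.
- tile_cross (a point): Middle of the black cross (34 mm tip to tip) on the tile's upper face, 12 mm above the centre of the underside.
- bridge: Loose aluminium bridge (1.5 kg): deck 174 mm in its x, 74 in its y, on two legs 18 mm wide (x), 74 long (y). Passage along its own y, open at both ends, no stop: 138 mm wide, 16 high (tile: 4 mm headroom, 14 mm spare each side). Deck top 26 mm, black collar to 32 mm. Origin: centre between the legs at bench level, z up. In place, the tile stands 33 mm out of each end.
- bridge_eye (a point): Centre of the round viewing hole (50 mm, black collar 60 mm outside) in the middle of the deck, 26 mm above the bench: straight above the bridge's origin.
- mortar: Small white ceramic mortar bowl, 84 mm across, 45 mm high, on the other side of the bridge from the tile. Origin: centre of its underside. Leave alone.
- beaker: Empty glass beaker, 68 mm across, 90 mm high, beyond the bridge. Origin: centre of its underside. Leave alone.
- bottle: Amber glass bottle with black cap, 60 mm across, 130 mm high, beyond the bridge. Origin: centre of its underside. Leave alone.
- dish: Closed glass petri dish, 90 mm across, 16 mm high, beyond the bridge. Origin: centre of its underside. Leave alone.
- stopper: Cork stopper, 36 mm across, 32 mm high, between robot and bridge. Origin: centre of its underside. Leave alone.
- spatula: Wooden-handled spatula, 170 mm long, lying beyond the bridge. Leave alone.
Not all that is in view belongs to the job. What is meant by the tile is not orange, and is the smaller of those in its own colour. Several things have the shape of the bridge; the one meant has the colours described above.

How it is judged:
By the outcome, as a careful person would: the job done as asked, in the order asked, and still so for the second after the job is handed in, with the robot touching nothing.
It also fails if it takes over 58 s, if anything falls off the work surface, if the arm or the gripper's body presses on something with over 40 N, if the wrist force passes 120 N, or if a joint passes its speed limit or range.

## Robot

A 7-joint arm with a two-finger parallel gripper is mounted at the origin on the work surface. World frame = base frame: x ahead of the robot, y to its left, z up, the work surface at z = 0. Lengths are in m, angles in degrees, forces in N, time in s.
With the tool pointing down it reaches from about 0.425 to 0.95 m from the base axis. Payload 4.7 kg.
Tool frame: the origin (TCP) lies at the very end of the fingers, on their centre line; the grasp point (between the pads) lies 19 mm behind it; z points along the fingers, y is the line along which they close (so a half turn about z gives the same grasp; the last joint's range is limited). The gripper opens to 87 mm and grips with 3 to 60 N. Pads are 19 mm wide; open, the fingers measure 117 mm over their backs; the gripper's body (75 mm by 190 mm) begins 51 mm behind the grasp point.
Start: joints at [72.714, 26.849, -2.785, 87.806, 1.381, 65.374, -4.715], TCP at [0.182, -0.65, 0.223] pointing down, gripper open.
Joint ranges: [-148.3, 148.3], [-19.14, 114.17], [-79.39, 73.82], [5.75, 140.21], [-59.74, 239.74], [12.07, 113.84], [-152.46, 152.46]. Speed limits (degrees/s): [147.25, 147.25, 180, 180, 180, 180, 180].

## Interface

Orientations are given as [roll, pitch, yaw] about the fixed x, y, z axes, in that order (R = Rz(yaw) Ry(pitch) Rx(roll)).
In Python, from workcell import get_obs, capture, calibration, hand_in, find_in, mark_of gives the robot as it stands.
- The arm moves only by the tool play_rows, never from a script. Its argument "increments" is a list of rows, each an object with "translation": the shift along the world's x, y, z in units of 25 mm (1.0 is 25 mm), a list of three; "delta_rot": the turn, a rotation vector about the world's x, y, z in units of 8 degrees (1.0 is 8 degrees), a list of three. In form: [{"translation": [dx, dy, dz], "delta_rot": [rx, ry, rz]}, ...]. A call has 1 to 20 rows; each row is the pose to reach, as a shift and turn from the pose commanded when the call began; what a row does not reach only later rows make up. A row lasts 1/10 s, in which the tool goes at most 50 mm and 8.59 degrees, less where a joint would pass 70% of its speed; a pose out of reach is approached as far as the arm can. A call with a gripper value outside its range is refused whole. "gripper" is the opening, from 0 (shut) to 1 (fully open), set as the call begins (left out, the last holds). The fingers move at their own pace and stop on an object; "force" is the grip in N (left out, the last holds). Time passes only in rows, so rows that repeat a pose let the fingers close. It gives the time, the measured TCP pose, the force, the opening and the grip force at its end, in the units of the state.
- get_obs(): the state, without advancing time (a new reading comes with each control period).
- capture(name): name is "side" or "top" or "wrist"; returns the picture (480x640x3 uint8, red, green, blue); there is no depth.
- calibration(name): a dict with "vertical_fov" (degrees; the focal length in pixels is half the picture's height over the tangent of half this angle, whatever the lens; pixels are square), "cx", "cy" (the principal point, pixels), "R" (3x3) and "t" (3): a world point X has camera coordinates R X + t; the wrist camera has in their place "T_tool_cam" (4x4, takes a point from camera to tool coordinates, whose origin is the TCP and whose axes are the flange's). Camera axes: x right, y down, z forward; pixel columns grow to the right and rows downward; lengths in m; the calibration is good to about 2 mm. A picture is of the moment at which its call begins: read the wrist's pose just before it. calibration takes no time and is no camera call.
- hand_in(): hands the job in; it is judged then, once.
Trained networks look in the newest picture that a camera, given by its name, has taken for a name from the list of things; names that differ only in an ending like _2 or _b are one class to them, and where a whole thing is asked for, a point or a joint stands for the part that bears it (a point fixed in the world has none). Each returns a list of dicts, best first, with "conf" (0 to 1); they miss things now and then, are a little off and sometimes report something else, mostly with a low value. They report only what shows in the picture. A call takes as long as a camera call. They do not tell look-alikes from the thing itself.
- find_in(camera, name): "box" ([left, top, width, height] in pixels, round what is visible of it).
- mark_of(camera, name): "location" ([column, row] in pixels: a listed point, or the origin of a listed thing).
The state is a dict: "time_s": time; "q": joint angles; "dq": joint speeds; "effort": joint torques, N m; "tcp_pos": TCP position; "eef_rot": TCP orientation; "wrist_force": force on the tool from outside, world axes, zero at the start; "torque": the same for the moment, N m; "width": opening from 0.0 (shut) to 1.0 (fully open); "finger_force": force on a finger pad.
Only numpy, scipy, OpenCV 4.12 (cv2) and the standard library are available. Lean on these libraries where they do the work, as an engineer would, in place of code of your own. Each camera call takes 0.05 s, during which the arm holds its last target. There are 200 camera calls.

## Working session

There is one attempt and no reset: what is moved stays moved. The work goes in short steps, Python scripts to look and compute and a tool call to move; the robot and the scene stay as the last step left them, time stands still between calls to the robot, and variables do not carry over. Pictures are saved under pics/ and viewed, at most 11 in all, crops included, and the job is handed in when it is done.

Besides the shell and the picture viewer there is one more tool, called after "Emit:" as a command line: name --argument value ..., lists and objects as JSON in quotes. play_rows: Moves the arm, as the interface text tells. Its arguments: {"type":"object","properties":{"increments":{"type":"array","items":{"type":"object","properties":{"translation":{"type":"array","items":{"type":"number"}},"delta_rot":{"type":"array","items":{"type":"number"}}}}},"gripper":{"type":"number"},"force":{"type":"number"}},"required":["increments"]}

```bash
mkdir -p pics; cat > h.py <<'E'
import numpy as np, cv2
from workcell import *
def ray(name,uv):
    c=calibration(name); f=240/np.tan(np.radians(c["vertical_fov"])/2)
    R=np.array(c["R"]);t=np.array(c["t"])
    d=R.T@np.array([(uv[0]-c["cx"])/f,(uv[1]-c["cy"])/f,1]); return -R.T@t,d
def at(name,uv,z):
    o,d=ray(name,uv); return (o+d*(z-o[2])/d[2])[:2]
def save(name,fn):
    im=capture(name); cv2.imwrite(fn,cv2.cvtColor(im,cv2.COLOR_RGB2BGR)); return im
E
python3 - <<'E'
from h import *
print(get_obs())
for c in("top","side"):
    save(c,f"pics/{c}1.png"); print(c,{k:(np.round(v,3).tolist()) for k,v in calibration(c).items()})
for n,z in(("tile_cross",.012),("bridge_eye",.026),("mortar",0),("beaker",0),("bottle",0),("dish",0),("stopper",0)):
    for m in mark_of("top",n)[:4]: print(n,m,at("top",m["location"],z).round(3))
E
```

```text
{'time_s': 0.0, 'q': array([72.71355994, 26.89702854, -2.78515295, 87.8755165 ,  1.3800951 ,
       65.37438128, -4.71513058]), 'dq': array([-0.09532643,  0.10609298, -0.09191849,  0.00797471,  0.04946372,
        0.0839362 ,  0.01296969]), 'effort': array([-5.05577082e-04, -5.07976127e+01, -8.01047031e-02, -2.36153716e+01,
       -6.10947283e-02,  3.77544877e-02,  1.62319852e-04]), 'tcp_pos': array([ 0.18172375, -0.64943984,  0.2214895 ]), 'eef_rot': array([-1.79886643e+02,  3.16727868e-03,  1.56332168e+01]), 'wrist_force': array([-0.85257264, -0.15033086,  0.52986235]), 'torque': array([-0.0153852 , -0.0511746 ,  0.02187715]), 'finger_force': 0.0, 'width': 1.0014496085049784}
top {'vertical_fov': 57.614, 'cx': 320.573, 'cy': 231.24, 'R': [[0.005, -1.0, -0.0], [-0.991, -0.005, -0.132], [0.132, 0.001, -0.991]], 't': [-0.038, 0.493, 1.162]}
side {'vertical_fov': 45.482, 'cx': 308.243, 'cy': 238.84, 'R': [[-0.867, -0.499, -0.011], [-0.309, 0.554, -0.773], [0.392, -0.667, -0.634]], 't': [0.418, 0.21, 1.142]}
tile_cross {'location': [410.0, 329.7], 'conf': 0.82} [ 0.229 -0.279]
tile_cross {'location': [390.4, 235.6], 'conf': 0.78} [ 0.485 -0.23 ]
tile_cross {'location': [469.4, 261.9], 'conf': 0.74} [ 0.413 -0.446]
bridge_eye {'location': [172.0, 171.6], 'conf': 0.85} [0.661 0.383]
bridge_eye {'location': [248.7, 298.9], 'conf': 0.76} [0.309 0.158]
bridge_eye {'location': [307.3, 221.7], 'conf': 0.69} [0.521 0.002]
mortar {'location': [226.1, 230.5], 'conf': 0.83} [0.499 0.231]
beaker {'location': [259.2, 138.2], 'conf': 0.89} [0.769 0.144]
beaker {'location': [307.7, 221.5], 'conf': 0.69} [0.525 0.001]
bottle {'location': [364.2, 137.8], 'conf': 0.84} [ 0.772 -0.16 ]
dish {'location': [330.0, 144.1], 'conf': 0.97} [ 0.752 -0.061]
stopper {'location': [307.9, 279.5], 'conf': 0.43} [ 0.363 -0.001]
```

View pics/top1.png

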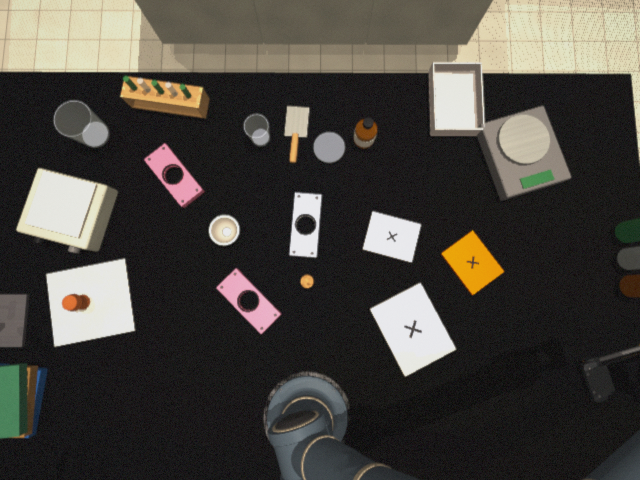

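View pics/side1.png

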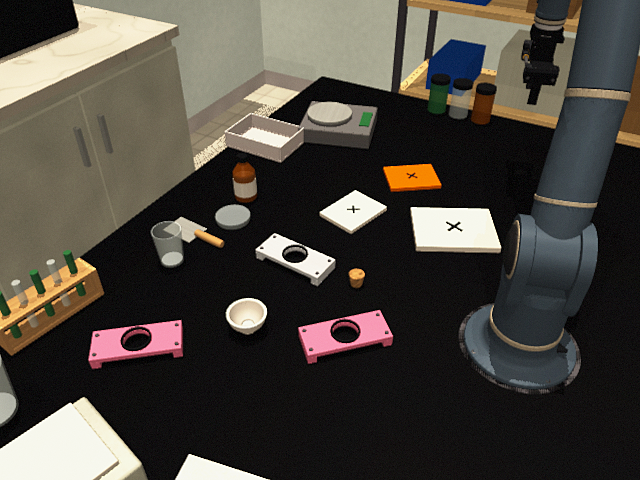

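```bash
cat >> h.py <<'E'
def rect(name,im,uv,z,R=60,thr=150):
    """fit min-area rect, in world metres at height z, to white blob whose box is nearest uv"""
    m=(im.min(2)>thr).astype(np.uint8)
    m=cv2.morphologyEx(m,cv2.MORPH_CLOSE,np.ones((5,5),np.uint8))
    cs,_=cv2.findContours(m,cv2.RETR_EXTERNAL,cv2.CHAIN_APPROX_NONE)
    cs=[c for c in cs if cv2.contourArea(c)>300]
    c=max(cs,key=lambda c:cv2.pointPolygonTest(c,tuple(map(float,uv)),True))
    w=np.array([at(name,p,z) for p in c[:,0,:]])*1000
    return cv2.minAreaRect(w.astype(np.float32))
E
python3 - <<'E'
from h import *
im=capture("top")
print("tile",rect("top",im,(385,236),.012)); print("big",rect("top",im,(405,329),.012))
print("bridge",rect("top",im,(305,205),.026,thr=110))
c=cv2.cvtColor(im[170:390,270:520],cv2.COLOR_RGB2BGR)
cv2.imwrite("pics/crop.png",cv2.resize(c,None,fx=2.7,fy=2.7,interpolation=cv2.INTER_CUBIC))
print(calibration("wrist"))
E
```

```text
tile ((483.7202453613281, -232.87384033203125), (139.57412719726562, 110.93101501464844), 75.1873779296875)
big ((232.27182006835938, -284.9972229003906), (199.7409210205078, 156.4361572265625), 27.32636260986328)
bridge ((514.0931396484375, 7.240924835205078), (76.6154556274414, 177.56591796875), 85.80834197998047)
{'vertical_fov': 63.02656465087067, 'cx': 316.03215870646216, 'cy': 238.1848771011518, 'T_tool_cam': array([[ 1.74175872e-04, -9.64528441e-01, -2.63978894e-01,
         7.27306296e-02],
       [ 9.99999668e-01,  3.78133230e-04, -7.21816951e-04,
        -9.86605952e-05],
       [ 7.96032170e-04, -2.63978681e-01,  9.64528186e-01,
        -1.62622788e-01],
       [ 0.00000000e+00,  0.00000000e+00,  0.00000000e+00,
         1.00000000e+00]])}
```

View pics/crop.png

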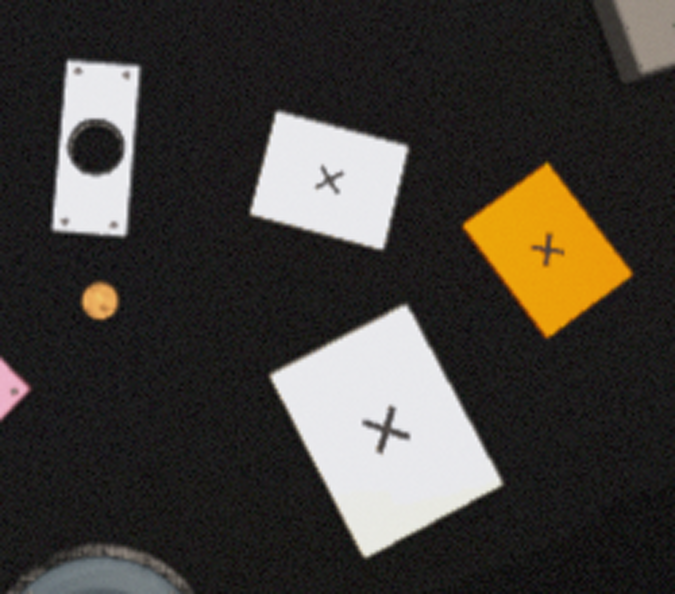

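Three tile candidates are in view: a small white one at (390,236), a large white one at (412,329) and an orange one at (472,262). The small white one, measured at 140×111 mm, is the tile. Three things have the bridge shape: two pink ones at (173,174) and (248,299), and a silver one with a black collar at (306,225). The silver one is the bridge, and the crop confirms both choices. Next I move above them for a wrist view.

Emit:
play_rows --increments '[{"translation": [1, 1.5, 0], "delta_rot": [0, 0, -0.4]}, {"translation": [2, 3, 0], "delta_rot": [0, 0, -0.8]}, {"translation": [3, 4.5, 0], "delta_rot": [0, 0, -1.2]}, {"translation": [4, 6, 0], "delta_rot": [0, 0, -1.6]}, {"translation": [5, 7.5, 0], "delta_rot": [0, 0, -2]}, {"translation": [6, 9, 0], "delta_rot": [0, 0, -2.48]}, {"translation": [7, 10.5, 0], "delta_rot": [0, 0, -2.48]}, {"translation": [8, 12, 0], "delta_rot": [0, 0, -2.48]}, {"translation": [9, 13.5, 0], "delta_rot": [0, 0, -2.48]}, {"translation": [10, 15, 0], "delta_rot": [0, 0, -2.48]}, {"translation": [11, 16.5, 0], "delta_rot": [0, 0, -2.48]}, {"translation": [12, 18, 0], "delta_rot": [0, 0, -2.48]}, {"translation": [13, 19.5, 0], "delta_rot": [0, 0, -2.48]}, {"translation": [14, 20.5, 0], "delta_rot": [0, 0, -2.48]}, {"translation": [14.3, 21.2, 0], "delta_rot": [0, 0, -2.48]}, {"translation": [14.3, 21.2, 0], "delta_rot": [0, 0, -2.48]}, {"translation": [14.3, 21.2, 0], "delta_rot": [0, 0, -2.48]}, {"translation": [14.3, 21.2, 0], "delta_rot": [0, 0, -2.48]}]'

```text
time_s: 2.3
tcp_pos: [0.5386, -0.1219, 0.2226]
eef_rot: [179.9, 0.0, -4.4]
wrist_force: [-0.3, -0.2, -0.6]
width: 1.0
finger_force: 0.0
```

```bash
cat >> h.py <<'E'
from scipy.spatial.transform import Rotation as Rot
def ray(name,uv,_c={}):
    if name not in _c:
        c=calibration(name); f=240/np.tan(np.radians(c["vertical_fov"])/2)
        if name=="wrist":
            s=get_obs(); T=np.eye(4); T[:3,:3]=Rot.from_euler("xyz",s["eef_rot"],degrees=True).as_matrix(); T[:3,3]=s["tcp_pos"]
            T=T@c["T_tool_cam"]; Rw,o=T[:3,:3],T[:3,3]
        else: Rw=np.array(c["R"]).T; o=-Rw@np.array(c["t"])
        _c[name]=(Rw,o,f,c["cx"],c["cy"])
    Rw,o,f,cx,cy=_c[name]
    return o,Rw@np.array([(uv[0]-cx)/f,(uv[1]-cy)/f,1])
E
python3 - <<'E'
from h import *
ray("wrist",(0,0)); im=save("wrist","pics/w1.png")
for n,z in(("tile_cross",.012),("bridge_eye",.026),("stopper",0)):
    for m in mark_of("wrist",n)[:3]: print(n,m,at("wrist",m["location"],z).round(4))
    for m in mark_of("wrist",n)[:1]: 
        u=m["location"]
        if n!="stopper": print(rect("wrist",im,(u[0]+(8 if n=="tile_cross" else 0),u[1]+(0 if n=="tile_cross" else -60)),z))
E
```

```text
tile_cross {'location': [429.9, 254.0], 'conf': 0.55} [ 0.4841 -0.2316]
((484.506103515625, -231.52651977539062), (139.8792724609375, 110.05440521240234), 75.17333984375)
stopper {'location': [220.8, 375.4], 'conf': 0.76} [3.539e-01 2.000e-04]
```

View pics/w1.png

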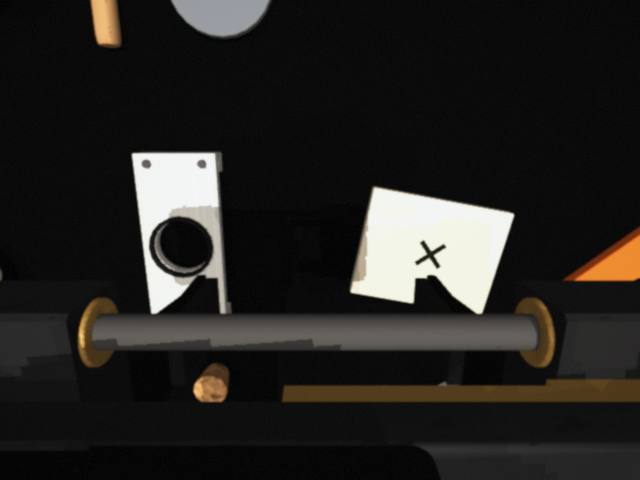

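The wrist view shows the bridge at upper left, with its collar centre near (181,246) and the far deck edge from (133,153) to (216,153). The tile is at (430,254), partly hidden by the gripper. I compute the bridge pose from these.

```bash
python3 - <<'E'
from h import *
print(at("wrist",(181,246),.032)*1000)
im=cv2.imread("pics/w1.png"); g=im.min(2).astype(float)
L=[];F=[]
for r in range(165,300,3):
    row=g[r,115:170]; i=np.argmax(row>110); L.append(at("wrist",(115+i-.5,r),.026))
for c in range(140,212,3):
    col=g[135:170,c]; i=np.argmax(col>110); F.append(at("wrist",(c,135+i-.5),.026))
L=np.array(L)*1000;F=np.array(F)*1000
for P in(L,F):
    v=cv2.fitLine(P.astype(np.float32),cv2.DIST_HUBER,0,.01,.01).ravel(); print(v,np.degrees(np.arctan2(v[1],v[0]))%180)
for z in (.026,.029,.032):print(at("top",(305.6,224.8),z))
E
```

```text
[517.06231547   8.99390446]
[ 9.9732524e-01 -7.3091812e-02  5.3193219e+02  4.7139843e+01] 175.80841
[7.4130379e-02 9.9724853e-01 6.0313702e+02 1.0182939e+01] 85.74874
[0.51212726 0.00620264]
[0.51168249 0.00609477]
[0.51123772 0.0059869 ]
```

Bridge is at about (515.5, 8.5) mm with its passage along 85.8°, and the tile is at (484, -232) along 75.2°. I'll first push the tile's long side from the robot side, with the finger line along 85.8°. That squares the tile and brings it onto the axis.

Emit:
play_rows --increments '[{"translation": [-1.4, -1.05, 0], "delta_rot": [0, 0, 0.02]}, {"translation": [-2.8, -2.1, 0], "delta_rot": [0, 0, 0.02]}, {"translation": [-4.2, -3.1, 0], "delta_rot": [0, 0, 0.02]}, {"translation": [-5.74, -4.2, 0], "delta_rot": [0, 0, 0.02]}, {"translation": [-5.74, -4.2, -1.2], "delta_rot": [0, 0, 0.02]}, {"translation": [-5.74, -4.2, -2.4], "delta_rot": [0, 0, 0.02]}, {"translation": [-5.74, -4.2, -3.6], "delta_rot": [0, 0, 0.02]}, {"translation": [-5.74, -4.2, -4.8], "delta_rot": [0, 0, 0.02]}, {"translation": [-5.74, -4.2, -6], "delta_rot": [0, 0, 0.02]}, {"translation": [-5.74, -4.2, -7], "delta_rot": [0, 0, 0.02]}, {"translation": [-5.74, -4.2, -7.8], "delta_rot": [0, 0, 0.02]}, {"translation": [-5.74, -4.2, -8.3], "delta_rot": [0, 0, 0.02]}, {"translation": [-5.74, -4.2, -8.6], "delta_rot": [0, 0, 0.02]}, {"translation": [-5.74, -4.2, -8.7], "delta_rot": [0, 0, 0.02]}, {"translation": [-5.74, -4.2, -8.7], "delta_rot": [0, 0, 0.02]}]'

```text
time_s: 4.15
tcp_pos: [0.3961, -0.2252, 0.0052]
eef_rot: [180.0, -0.0, -4.0]
wrist_force: [-0.4, 0.3, 0.5]
width: 1.001
finger_force: 0.0
```

```bash
python3 - <<'E'
from h import *
s=get_obs();print(s["tcp_pos"],s["eef_rot"],s["wrist_force"])
im=capture("top"); print(rect("top",im,(385,236),.012))
cv2.imwrite("pics/t2.png",cv2.resize(cv2.cvtColor(im[170:330,270:490],cv2.COLOR_RGB2BGR),None,fx=3,fy=3))
E
```

```text
[ 0.39611712 -0.22516817  0.00519773] [ 1.79989008e+02 -1.58058759e-02 -4.04893117e+00] [-0.38870286  0.32650296  0.45664828]
((484.9078063964844, -233.19529724121094), (139.5267791748047, 108.18389892578125), 75.28475952148438)
```

View pics/t2.png

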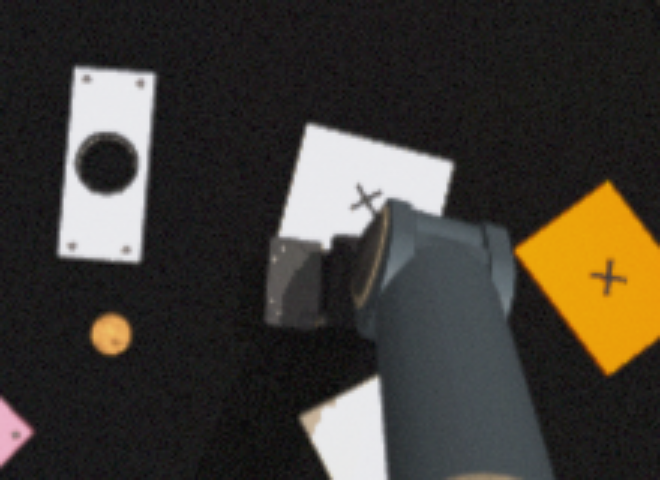

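Emit:
play_rows --increments '[{"translation": [0.14, -0.01, 0]}, {"translation": [0.28, -0.02, 0]}, {"translation": [0.42, -0.03, 0]}, {"translation": [0.56, -0.04, 0]}, {"translation": [0.7, -0.05, 0]}, {"translation": [0.84, -0.06, 0]}, {"translation": [0.98, -0.07, 0]}, {"translation": [1.12, -0.08, 0]}, {"translation": [1.26, -0.09, 0]}, {"translation": [1.4, -0.1, 0]}, {"translation": [1.4, -0.1, 0]}, {"translation": [1.4, -0.1, 0]}]'

```text
validation failed for argument at $.in...
```

```bash
python3 - <<'E'
from h import *
s=get_obs();print(s["tcp_pos"],s["eef_rot"],s["wrist_force"])
ray("wrist",(0,0)); im=save("wrist","pics/w3.png")
for c in("wrist","top"):
    if c=="top": capture(c)
    print(c,[(m,at(c,m["location"],.012).round(4)) for m in mark_of(c,"tile_cross")[:3]])
E
```

```text
[ 0.39634222 -0.22524035  0.00550589] [ 1.79975774e+02 -5.37273283e-02 -4.05395137e+00] [-0.31762794 -0.10077643  0.00906252]
wrist [({'location': [318.4, 88.2], 'conf': 0.65}, array([ 0.4842, -0.2319]))]
top [({'location': [469.9, 263.2], 'conf': 0.79}, array([ 0.4095, -0.4477])), ({'location': [392.5, 234.3], 'conf': 0.63}, array([ 0.4888, -0.2355]))]
```

View pics/w3.png

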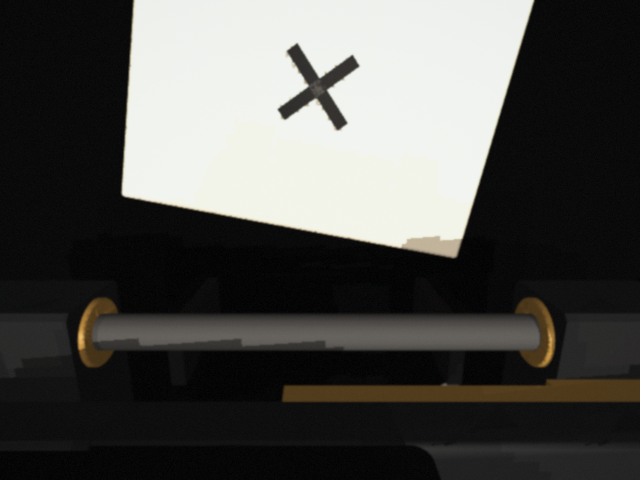

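The call was refused because delta_rot was missing, so nothing moved. The wrist view shows the tile's near edge from (123,196) to (457,257) and the cross at (318,88). I repeat the push with delta_rot included.

Emit:
play_rows --increments '[{"translation": [0.14, -0.01, 0], "delta_rot": [0, 0, 0]}, {"translation": [0.28, -0.02, 0], "delta_rot": [0, 0, 0]}, {"translation": [0.42, -0.03, 0], "delta_rot": [0, 0, -0.02]}, {"translation": [0.56, -0.04, 0], "delta_rot": [0, 0, -0.02]}, {"translation": [0.7, -0.05, 0], "delta_rot": [0, 0, -0.02]}, {"translation": [0.84, -0.06, 0], "delta_rot": [0, 0, -0.02]}, {"translation": [0.98, -0.07, 0], "delta_rot": [0, 0, -0.02]}, {"translation": [1.12, -0.08, 0], "delta_rot": [0, 0, -0.02]}, {"translation": [1.26, -0.09, 0], "delta_rot": [0, 0, -0.02]}, {"translation": [1.4, -0.1, 0], "delta_rot": [0, 0, -0.02]}, {"translation": [1.4, -0.1, 0], "delta_rot": [0, 0, -0.02]}, {"translation": [1.4, -0.1, 0], "delta_rot": [0, 0, -0.02]}]'

```text
time_s: 5.6
tcp_pos: [0.4321, -0.2273, 0.0053]
eef_rot: [180.0, -0.1, -4.2]
wrist_force: [0.1, -0.7, 0.2]
width: 1.002
finger_force: 0.0
```

```bash
cat >> h.py <<'E'
u=np.array([.9973,-.0737]); n=np.array([.0737,.9973])
def near_edge(im,c0=150,c1=490):
    "angle of tile's lower edge in the wrist view, and its t at mid"
    g=im.min(2); P=[]
    for c in range(c0,c1,5):
        i=np.where(g[:285,c]>120)[0]
        if len(i): P.append(at("wrist",(c,i[-1]+.5),.012)*1000)
    P=np.array(P); v=cv2.fitLine(P.astype(np.float32),cv2.DIST_HUBER,0,.01,.01).ravel()
    return np.degrees(np.arctan2(v[1],v[0]))%180, P@u
E
python3 - <<'E'
from h import *
s=get_obs();p=s["tcp_pos"];print(p,s["eef_rot"],s["wrist_force"],"tcp t,s",p[:2]@u,p[:2]@n)
ray("wrist",(0,0)); im=save("wrist","pics/w4.png")
for m in mark_of("wrist","tile_cross")[:2]: x=at("wrist",m["location"],.012); print(m,x,"t,s",x@u,x@n)
a,t=near_edge(im,180,440); print("edge",a,np.median(t),t.min(),t.max())
E
```

```text
[ 0.43206662 -0.22732405  0.00531476] [ 1.79993353e+02 -1.18442517e-01 -4.15316718e+00] [ 0.11056477 -0.74628056  0.16392016] tcp t,s 0.44765382402883286 -0.19486696233186984
{'location': [294.8, 139.6], 'conf': 0.91} [ 0.50192096 -0.2236975 ] t,s 0.5170522771858265 -0.1861019398503184
edge 83.45797 462.2922765363526 460.7528528209478 465.1015831342412
```

Emit:
play_rows --increments '[{"translation": [-0.3, 0, 0], "delta_rot": [0, 0, 0]}, {"translation": [-0.6, 0, 0.5], "delta_rot": [0, 0, 0]}, {"translation": [-0.6, 0, 1.5], "delta_rot": [0, 0, 0]}, {"translation": [-0.6, 0, 2.7], "delta_rot": [0, 0, 0]}, {"translation": [-0.6, 0, 4], "delta_rot": [0, 0, 0]}, {"translation": [0, -0.5, 5], "delta_rot": [0, 0, 1]}, {"translation": [0.5, -1, 5], "delta_rot": [0, 0, 2]}, {"translation": [1, -1.5, 5], "delta_rot": [0, 0, 3]}, {"translation": [1.5, -2, 5], "delta_rot": [0, 0, 4]}, {"translation": [2, -2.5, 5], "delta_rot": [0, 0, 5]}, {"translation": [2.5, -3, 5], "delta_rot": [0, 0, 6]}, {"translation": [2.56, -3.54, 5], "delta_rot": [0, 0, 7]}, {"translation": [2.56, -3.54, 5], "delta_rot": [0, 0, 8]}, {"translation": [2.56, -3.54, 5], "delta_rot": [0, 0, 9]}, {"translation": [2.56, -3.54, 5], "delta_rot": [0, 0, 10]}, {"translation": [2.56, -3.54, 5], "delta_rot": [0, 0, 11]}, {"translation": [2.56, -3.54, 5], "delta_rot": [0, 0, 11.25]}, {"translation": [2.56, -3.54, 5], "delta_rot": [0, 0, 11.25]}, {"translation": [2.56, -3.54, 5], "delta_rot": [0, 0, 11.25]}]'

```text
time_s: 7.6
tcp_pos: [0.4945, -0.3161, 0.13]
eef_rot: [-180.0, 0.0, 85.7]
wrist_force: [0.5, -0.0, -0.2]
width: 0.998
finger_force: 0.0
```

```bash
python3 - <<'E'
from h import *
s=get_obs();print(s["tcp_pos"],s["eef_rot"],s["q"].round(0))
ray("wrist",(0,0)); im=save("wrist","pics/w5.png")
for n_,z in(("tile_cross",.012),("bridge_eye",.026)):
  for m in mark_of("wrist",n_)[:2]: x=at("wrist",m["location"],z); print(n_,m,x,"t,s",x@u,x@n)
im=capture("top")
print(rect("top",im,(395,229),.012))
E
```

```text
[ 0.49445876 -0.31605725  0.12997748] [-1.79987512e+02  1.52345711e-03  8.57317066e+01] [ 51.  27. -30. 104.  17.  53.   9.]
tile_cross {'location': [233.0, 400.2], 'conf': 0.95} [ 0.41482107 -0.45533741] t,s 0.44725942397107304 -0.4235356896812708
tile_cross {'location': [316.2, 101.1], 'conf': 0.87} [ 0.50188469 -0.22414343] t,s 0.5170489712592272 -0.18654934141374735
((501.270263671875, -225.52801513671875), (139.3105010986328, 110.61405181884766), 83.85059356689453)
```

View pics/w5.png

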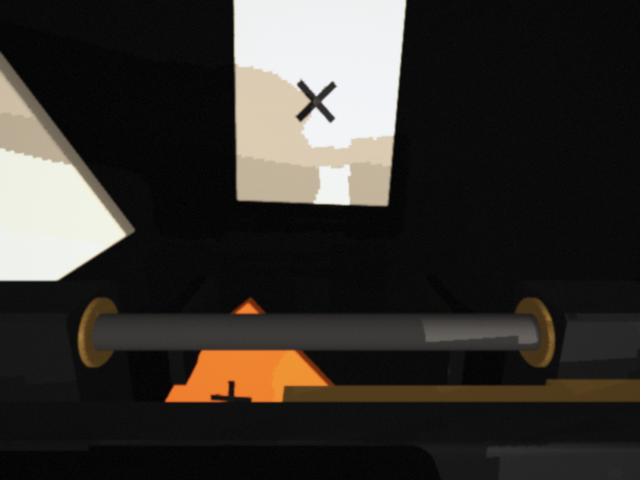

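Emit:
play_rows --gripper 0.65 --increments '[{"translation": [0, 0, -1], "delta_rot": [0, 0, 0]}, {"translation": [0, 0, -2], "delta_rot": [0, 0, 0]}, {"translation": [0, 0, -3], "delta_rot": [0, 0, 0]}, {"translation": [0, 0, -4], "delta_rot": [0, 0, 0]}, {"translation": [0, 0, -4.6], "delta_rot": [0, 0, 0]}, {"translation": [0, 0, -4.9], "delta_rot": [0, 0, 0]}, {"translation": [0, 0, -4.98], "delta_rot": [0, 0, 0]}, {"translation": [0, 0, -4.98], "delta_rot": [0, 0, 0]}, {"translation": [0, 0, -4.98], "delta_rot": [0, 0, 0]}, {"translation": [0.01, 0.15, -4.98], "delta_rot": [0, 0, 0]}, {"translation": [0.02, 0.3, -4.98], "delta_rot": [0, 0, 0]}, {"translation": [0.03, 0.45, -4.98], "delta_rot": [0, 0, 0]}, {"translation": [0.045, 0.6, -4.98], "delta_rot": [0, 0, 0]}, {"translation": [0.06, 0.8, -4.98], "delta_rot": [0, 0, 0]}, {"translation": [0.07, 1, -4.98], "delta_rot": [0, 0, 0]}, {"translation": [0.08, 1.2, -4.98], "delta_rot": [0, 0, 0]}, {"translation": [0.09, 1.4, -4.98], "delta_rot": [0, 0, 0]}, {"translation": [0.1, 1.6, -4.98], "delta_rot": [0, 0, 0]}, {"translation": [0.11, 1.8, -4.98], "delta_rot": [0, 0, 0]}, {"translation": [0.12, 2, -4.98], "delta_rot": [0, 0, 0]}]'

```text
time_s: 9.8
tcp_pos: [0.498, -0.2667, 0.006]
eef_rot: [180.0, 0.1, 85.8]
wrist_force: [0.3, -5.2, 4.2]
width: 0.654
finger_force: 2.7
```

```bash
cat > m.py <<'E'
from h import *
import sys
s=get_obs();p=s["tcp_pos"];print(p,s["eef_rot"],s["wrist_force"],"tcp t,s",p[:2]@u,p[:2]@n)
ray("wrist",(0,0)); im=save("wrist",sys.argv[1])
for n_,z in(("tile_cross",.012),("bridge_eye",.026)):
  for m in mark_of("wrist",n_)[:2]: x=at("wrist",m["location"],z); print(n_,np.round(m["location"]),m["conf"],"t,s",x@u,x@n)
a,t=near_edge(im,250,390); print("rear edge angle",a,"(want 175.8)")
E
python3 m.py pics/w6.png
```

```text
[ 0.49795692 -0.2666754   0.00598829] [1.79976114e+02 8.49955403e-02 8.57738345e+01] [ 0.30365799 -5.17107514  4.22893287] tcp t,s 0.5162664099426455 -0.2292559535795776
rear edge angle 175.80153 (want 175.8)
```

Emit:
play_rows --increments '[{"translation": [0.01, 0.25, 0], "delta_rot": [0, 0, 0]}, {"translation": [0.02, 0.5, 0], "delta_rot": [0, 0, 0]}, {"translation": [0.03, 0.75, 0], "delta_rot": [0, 0, 0]}, {"translation": [0.04, 1, 0], "delta_rot": [0, 0, 0]}, {"translation": [0.05, 1.25, 0], "delta_rot": [0, 0, 0]}, {"translation": [0.06, 1.5, 0], "delta_rot": [0, 0, 0]}, {"translation": [0.07, 1.75, 0], "delta_rot": [0, 0, 0]}, {"translation": [0.08, 2, 0], "delta_rot": [0, 0, 0]}, {"translation": [0.09, 2.25, 0], "delta_rot": [0, 0, 0]}, {"translation": [0.1, 2.5, 0], "delta_rot": [0, 0, 0]}, {"translation": [0.105, 2.65, 0], "delta_rot": [0, 0, 0]}, {"translation": [0.11, 2.75, 0], "delta_rot": [0, 0, 0]}, {"translation": [0.11, 2.8, 0], "delta_rot": [0, 0, 0]}, {"translation": [0.11, 2.8, 0], "delta_rot": [0, 0, 0]}]'

```text
time_s: 11.35
tcp_pos: [0.5004, -0.1963, 0.0056]
eef_rot: [-180.0, 0.0, 85.8]
wrist_force: [-0.4, -5.3, 3.8]
width: 0.651
finger_force: 2.3
```

```bash
python3 m.py pics/w7.png
```

```text
[ 0.50042813 -0.19632037  0.00560703] [-1.79977056e+02  2.40538894e-02  8.57759301e+01] [-0.35913117 -5.26325189  3.81094772] tcp t,s 0.5135457872304565 -0.15890875154089038
tile_cross [307. 104.] 0.95 t,s 0.5108716612469619 -0.07669985998836183
rear edge angle 175.8213 (want 175.8)
```

View pics/w7.png

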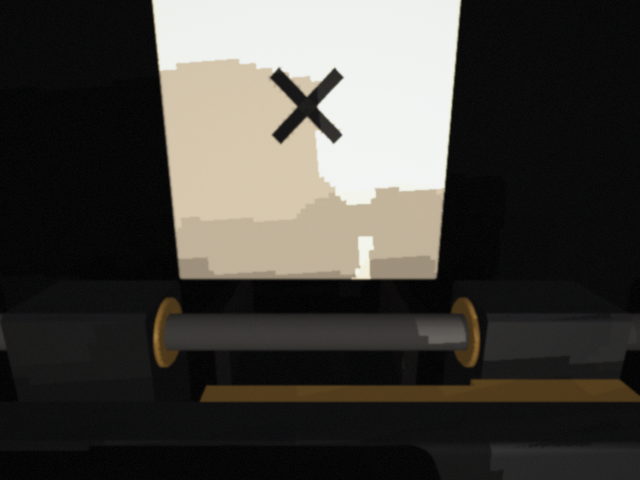

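The tile is square (rear edge at 175.8°), with the cross at (307,104), about 124 mm short of the hole and 3 mm to the robot side. I push on 100 mm while easing it +3 mm across.

Emit:
play_rows --increments '[{"translation": [0.02, 0.2, 0], "delta_rot": [0, 0, 0]}, {"translation": [0.045, 0.43, 0], "delta_rot": [0, 0, 0]}, {"translation": [0.07, 0.66, 0], "delta_rot": [0, 0, 0]}, {"translation": [0.095, 0.9, 0], "delta_rot": [0, 0, 0]}, {"translation": [0.12, 1.14, 0], "delta_rot": [0, 0, 0]}, {"translation": [0.145, 1.38, 0], "delta_rot": [0, 0, 0]}, {"translation": [0.17, 1.62, 0], "delta_rot": [0, 0, 0]}, {"translation": [0.195, 1.86, 0], "delta_rot": [0, 0, 0]}, {"translation": [0.22, 2.1, 0], "delta_rot": [0, 0, 0]}, {"translation": [0.245, 2.34, 0], "delta_rot": [0, 0, 0]}, {"translation": [0.27, 2.58, 0], "delta_rot": [0, 0, 0]}, {"translation": [0.295, 2.82, 0], "delta_rot": [0, 0, 0]}, {"translation": [0.32, 3.06, 0], "delta_rot": [0, 0, 0]}, {"translation": [0.345, 3.3, 0], "delta_rot": [0, 0, 0]}, {"translation": [0.37, 3.54, 0], "delta_rot": [0, 0, 0]}, {"translation": [0.39, 3.74, 0], "delta_rot": [0, 0, 0]}, {"translation": [0.405, 3.88, 0], "delta_rot": [0, 0, 0]}, {"translation": [0.416, 3.98, 0], "delta_rot": [0, 0, 0]}, {"translation": [0.416, 3.98, 0], "delta_rot": [0, 0, 0]}]'

```text
time_s: 13.4
tcp_pos: [0.5104, -0.0967, 0.0055]
eef_rot: [-179.9, 0.0, 85.8]
wrist_force: [0.0, -6.0, 2.5]
width: 0.651
finger_force: 2.4
```

```bash
python3 m.py pics/w8.png
```

```text
[ 0.51037714 -0.09669958  0.00549292] [-1.79921280e+02  3.62280657e-02  8.57924850e+01] [ 0.04825893 -6.0485155   2.47945706] tcp t,s 0.5161258819215842 -0.05882369922022084
tile_cross [308. 108.] 0.93 t,s 0.5135823397899899 0.02222821263389671
rear edge angle 175.85913 (want 175.8)
```

View pics/w8.png

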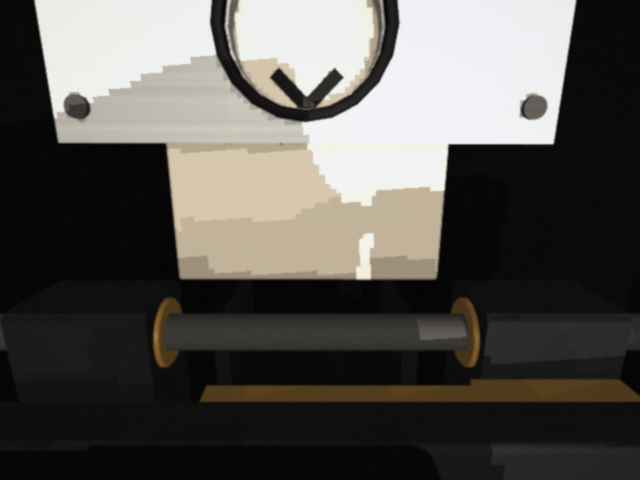

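The bridge's near deck edge is at row 143 from column 58 to 554, and the collar is centred near column 304. The tile is square inside the passage with its cross at (308,104). I measure the bridge from this picture.

```bash
python3 - <<'E'
from h import *
ray("wrist",(0,0))
for px,z in(((58,143),.026),((554,143),.026),((306,143),.026),((76.5,106),.026),((534.5,106),.026),((211,20),.032),((398,20),.032),((308,104.5),.012),((180,278),.012),((437,278),.012)):
    x=at("wrist",px,z)*1000; print(px,"t,s",(x@u).round(1),(x@n).round(1))
im=cv2.imread("pics/w8.png"); g=im.min(2); P=[]
for c in list(range(70,165,5))+list(range(455,545,5)):
    i=np.where(g[120:160,c]>110)[0]
    P.append(at("wrist",(c,120+i[-1]+.5),.026)*1000)
P=np.array(P,np.float32); v=cv2.fitLine(P,cv2.DIST_HUBER,0,.01,.01).ravel(); print("deck edge",np.degrees(np.arctan2(v[1],v[0]))%180,np.median(P@n))
E
```

```text
(58, 143) t,s 425.6 9.5
(554, 143) t,s 600.6 9.6
(306, 143) t,s 513.3 9.5
(76.5, 106) t,s 434.2 21.9
(534.5, 106) t,s 591.9 21.9
(211, 20) t,s 483.9 47.1
(398, 20) t,s 542.4 47.1
(308, 104.5) t,s 513.7 23.3
(180, 278) t,s 458.9 -46.7
(437, 278) t,s 568.2 -46.6
deck edge 175.65205 9.667742187309269
```

Bridge centre is at t 513.1, s 46.6, and the tile is at t 513.6, s 23.3, so 23.3 mm remain.

Emit:
play_rows --increments '[{"translation": [0.01, 0.12, 0], "delta_rot": [0, 0, 0]}, {"translation": [0.015, 0.26, 0], "delta_rot": [0, 0, 0]}, {"translation": [0.02, 0.4, 0], "delta_rot": [0, 0, 0]}, {"translation": [0.03, 0.53, 0], "delta_rot": [0, 0, 0]}, {"translation": [0.035, 0.65, 0], "delta_rot": [0, 0, 0]}, {"translation": [0.04, 0.75, 0], "delta_rot": [0, 0, 0]}, {"translation": [0.045, 0.83, 0], "delta_rot": [0, 0, 0]}, {"translation": [0.05, 0.89, 0], "delta_rot": [0, 0, 0]}, {"translation": [0.053, 0.93, 0], "delta_rot": [0, 0, 0]}, {"translation": [0.053, 0.93, 0], "delta_rot": [0, 0, 0]}, {"translation": [0.053, 0.93, 0], "delta_rot": [0, 0, 0]}]'

```text
time_s: 14.65
tcp_pos: [0.5118, -0.0736, 0.0054]
eef_rot: [-179.9, 0.0, 85.8]
wrist_force: [0.0, -4.9, 4.4]
width: 0.653
finger_force: 2.6
```

```bash
python3 m.py pics/w9.png
```

```text
[ 0.51182993 -0.07359313  0.00543296] [-1.79939560e+02  2.54942351e-02  8.57721337e+01] [ 0.01659302 -4.87873799  4.41230198] tcp t,s 0.515871803322375 -0.035672559946367505
tile_cross [305. 105.] 0.72 t,s 0.5124158220994944 0.04631061547046625
tile_cross [307. 104.] 0.56 t,s 0.5129853753268729 0.04670478346331838
rear edge angle 175.83177 (want 175.8)
```

View pics/w9.png

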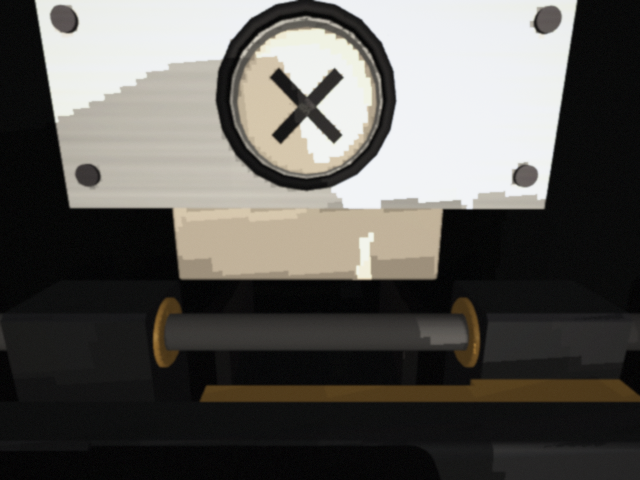

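The cross is at (307,104.5), inside the collar, whose outer edge spans about columns 217–396 and rows 2–190. I check the offset with parallax taken into account.

```bash
python3 - <<'E'
from h import *
ray("wrist",(0,0))
for k,px,z in(("eye",(306.5,95.5),.032),("hole_cx_top",(306.5,14.5),.026),("deckL",(70,208.5),.026),("deckR",(546.5,208.5),.026),("cross",(307,104.8),.012),("rL",(180,278.5),.012),("rR",(437,278.5),.012)):
    x=at("wrist",px,z)*1000; print(k,"t,s",(x@u).round(1),(x@n).round(1))
E
```

```text
eye t,s 513.4 48.0
hole_cx_top t,s 513.4 73.4
deckL t,s 425.7 9.2
deckR t,s 601.3 9.3
cross t,s 513.0 46.4
rL t,s 458.6 -23.7
rR t,s 567.8 -23.6
```

The tile protrudes 32.9 mm (33 ideal), is within 0.5 mm across, and is square. I retreat.

Emit:
play_rows --increments '[{"translation": [-0.02, -0.3, 0], "delta_rot": [0, 0, 0]}, {"translation": [-0.06, -0.8, 0], "delta_rot": [0, 0, 0]}, {"translation": [-0.12, -1.6, 0], "delta_rot": [0, 0, 0]}, {"translation": [-0.15, -2.4, 0.5], "delta_rot": [0, 0, 0]}, {"translation": [-0.15, -3.2, 1.5], "delta_rot": [0, 0, 0]}, {"translation": [-0.15, -4, 2.7], "delta_rot": [0, 0, 0]}, {"translation": [-0.15, -5, 4], "delta_rot": [0, 0, 0]}, {"translation": [-0.15, -6, 5.5], "delta_rot": [0, 0, 0]}, {"translation": [-0.15, -7, 7], "delta_rot": [0, 0, 0]}, {"translation": [-0.15, -8, 8], "delta_rot": [0, 0, 0]}, {"translation": [-0.15, -9, 8], "delta_rot": [0, 0, 0]}, {"translation": [-0.15, -10, 8], "delta_rot": [0, 0, 0]}, {"translation": [-0.15, -10, 8], "delta_rot": [0, 0, 0]}, {"translation": [-0.15, -10, 8], "delta_rot": [0, 0, 0]}, {"translation": [-0.15, -10, 8], "delta_rot": [0, 0, 0]}]'

```text
time_s: 16.3
tcp_pos: [0.5087, -0.3216, 0.2051]
eef_rot: [-180.0, -0.1, 85.9]
wrist_force: [-0.3, 0.1, 0.1]
width: 0.652
finger_force: 0.0
```

```bash
python3 - <<'E'
from h import *
im=save("top","pics/t10.png")
for n_,z in(("tile_cross",.012),("bridge_eye",.026),("mortar",0),("stopper",0)):
  for m in mark_of("top",n_)[:4]: x=at("top",m["location"],z); print(n_,np.round(m["location"]),m["conf"],x.round(4))
cv2.imwrite("pics/t10c.png",cv2.resize(cv2.cvtColor(im[120:330,200:480],cv2.COLOR_RGB2BGR),None,fx=2.8,fy=2.8,interpolation=cv2.INTER_CUBIC))
E
```

```text
tile_cross [411. 330.] 0.98 [ 0.2295 -0.282 ]
tile_cross [304. 224.] 0.89 [0.5173 0.012 ]
tile_cross [472. 262.] 0.61 [ 0.4126 -0.4525]
bridge_eye [305. 221.] 0.82 [0.523  0.0071]
bridge_eye [249. 297.] 0.68 [0.314  0.1579]
bridge_eye [174. 174.] 0.64 [0.6544 0.3769]
mortar [229. 229.] 0.76 [0.5017 0.223 ]
mortar [306. 280.] 0.19 [0.3613 0.0034]
stopper [308. 279.] 0.69 [ 0.3643 -0.0007]
```

View pics/t10c.png

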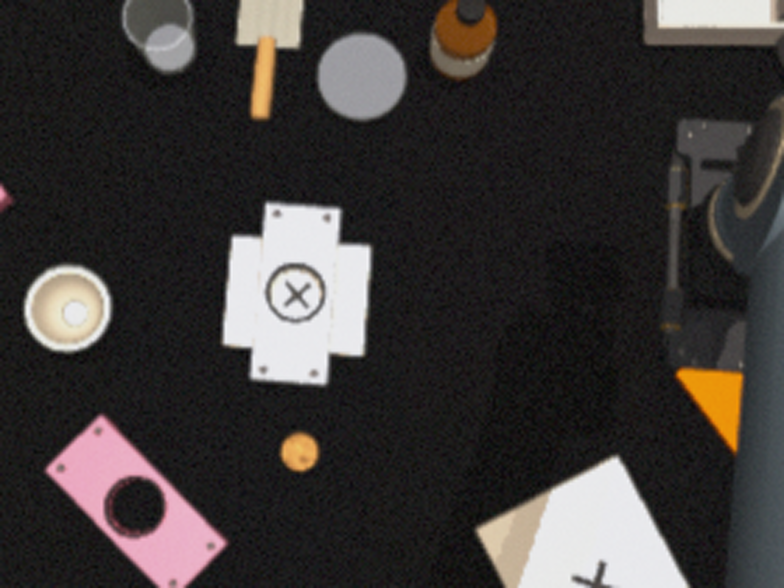

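The tile sits square under the bridge, standing out equally at both ends. Its cross is centred in the hole at crop pixel (296,294), the other things are undisturbed and the hand is clear.

```bash
python3 -c "from workcell import hand_in; print(hand_in())"
```

```text
the job is handed in; nothing more can be done
None
```

The job is handed in at about 16 s: the tile was pushed flat under the bridge, square, with its cross under the viewing hole (within about 0.5 mm across and 2 mm along the passage by camera); the bridge and other things look unmoved, and the hand is clear.

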